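# Clamp the shower cap case with the sunken adjuster knob

### The job

Stand the white shower cap case upright in the slot of the clip rail, right down on the slot floor, and let go of it. Then turn the small knob down in the round well clockwise: it turns evenly until the sliding jaw has pushed the case against the fixed jaw and the turning gets stiffer; from there give it about 15 degrees more and no further, so the case is held firmly and not cracked, then let go of the knob. Leave the mug, swab pot, balm tin and tweezer where they are.

Things in the scene. Friction and masses are not known exactly. Their poses are not given: they have to be found in the camera images.
- case_mid (a point): Centre (half-way up) of the loose shower cap case: an upright flat white plastic box with a thin grey seam, 26 mm thick (its x), 80 mm wide (its y), 85 mm tall (its z), 84 to 156 g. It starts standing on the shelf; its two ways round are alike. Grip it across the 26 mm in its upper 40 mm, so that the fingers stay above the jaws. Squeezed with over 20 N in the rail it cracks.
- case: The same case; origin at the centre of its underside.
- fixed_jaw: Fixed grey jaw of the clip rail, 90 mm long; origin on the slot floor (10 mm above the shelf) at the middle of its flat gripping face. The face looks to its -x; y runs along the slot, z up. The case stands with a broad face towards it: its centre then lies 13 mm plus play in -x, 0 in y, 42.5 mm up in z.
- jaw_top (a point): Point on the fixed jaw's face 25 mm above the slot floor; above it both jaws flare outwards up to 36 mm over the slot floor. The sliding jaw opposite (-x) has the same form. At first the gap between the jaws is 30 to 40 mm, so 4 to 14 mm more than the case; it cannot be told from the knob's position. Put the case in with about 2 mm left to the fixed jaw.
- knob_grip (a point): Middle of the knob's grey bar grip, on its vertical axis. The bar is 30 mm long (this point's x), 14 mm wide (its y), 23 mm tall, on a 3 mm thick steel disc 38 mm across. Turned clockwise seen from above it moves the sliding jaw 11 mm per rad towards the fixed jaw. Even drag of 0.25 N m while it turns, which also holds the knob where it is left; 0.3 to 1.25 rad turn freely before the touch.
- well_floor (a point): Centre of the floor of the knob's round well, 78 mm across, 15 mm below knob_grip. Feel: from the first touch of jaw, case and fixed jaw the clamp force rises to 6 N in 0.06 rad, then by 29 N per rad, with 0.011 N m at the knob for each N; 12 N is right (0.27 rad past touch, 0.13 N m up). With the knob gripped but standing still this load shows on the wrist; the drag hardly does.
- well_rim (a point): Centre of the well's mouth, 30 mm above its floor, 38 mm above the shelf, 15 mm above point knob_grip; the top of the knob's bar is 3.5 mm below it.
- mug: White ceramic mug, 80 mm across, 90 mm tall, bystander; origin under its centre.
- swab_pot: Clear round swab pot, 64 mm across, 70 mm tall, bystander; origin under its centre.
- balm_tin: Round lidded metal tin, 49 mm across, 19 mm tall, bystander; origin under its centre.
- tweezer: Steel tweezer lying flat, 100 mm long along its x, bystander; origin under its middle.
Not all that is in view belongs to the job. Of the things like the case, leave any that is red or yellow; of the rest the smaller one is meant.

How it is judged:
On the way, in this order (a step that is already met when the one before it is completed fails the run):
1. the case stands in the slot, down on the slot floor, let go of and not yet clamped (z of case_mid in the frame of fixed_jaw between 0.039 and 0.0455 m and x of case_mid in the frame of fixed_jaw between -0.028 and -0.01 m and y of case_mid in the frame of fixed_jaw between -0.02 and 0.02 m and contact force between the fingers and case below 0.1 N and contact force between case and fixed_jaw below 3 N), for 0.2 s.
2. the jaw grips the case with at least 8.5 N, the robot not touching the case (contact force between case and fixed_jaw above 8.5 N and contact force between each of the arm, the fingers and case below 0.1 N), for 0.2 s.
At the end, for the whole second after the job is handed in: The case stands upright (within 0.08 rad) on the slot floor (within 3 mm), within 20 mm of the middle of the jaws, clamped against the fixed jaw with 8.5 to 15.5 N, at rest and released (contact force between case and fixed_jaw between 8.5 and 15.5 N and z of case_mid in the frame of fixed_jaw between 0.039 and 0.0455 m and y of case_mid in the frame of fixed_jaw between -0.02 and 0.02 m and angle between case_mid's own z axis and vertical below 0.08 rad and linear speed of case below 0.01 m/s); the robot touches nothing.
It fails at once if the case is squeezed against the fixed jaw with more than 22 N (contact force between case and fixed_jaw above 22 N).
It fails at once if a bystander is moved by more than 20 mm (distance of any of mug, swab_pot, balm_tin, tweezer from where it was at the start of the episode above 0.02 m).
It also fails if it takes over 72 s, if anything falls off the work surface, if the arm or the gripper's body presses on something with over 40 N, if the wrist force passes 120 N, or if a joint passes its speed limit or range.

### The arm

A 6-joint arm with a two-finger parallel gripper is mounted at the origin on the work surface. World frame = base frame: x ahead of the robot, y to its left, z up, the work surface at z = 0. Lengths are in m, angles in rad, forces in N, time in s.
With the tool pointing down it reaches from about 0.35 to 1 m from the base axis. Payload 7.1 kg.
Tool frame: the origin (TCP) lies on the mounting face of the last link; the fingertips stand 173 mm ahead of it and the grasp point (between the pads) lies manip.hold_point_z ahead of it (manip.hold_point_z is the distance from the TCP to the grasp point, in m); z points along the fingers, y is the line along which they close (so a half turn about z gives the same grasp; the last joint's range is limited). The gripper opens to 85 mm and grips with 20 to 120 N. Pads are 22 mm wide; open, the fingers measure 114 mm over their backs; the gripper's body (76 mm by 85 mm) begins 54 mm behind the grasp point. The pads swing forward as they close: fully open they stand 13 mm farther back than shut.
Start: joints at [1.14, 0.423, 1.63, -0, 1.089, -0.019], TCP at [0.25, 0.573, 0.405] pointing down, gripper open.
Joint ranges: [-3, 3], [-0.9, 2.11], [0.09, 2.58], [-1.31, 4.45], [0.11, 2.69], [-2.54, 2.54]. Speed limits (rad/s): [2.39, 2.39, 3.01, 3.14, 3.14, 3.14].

### API

Orientations are given as a unit quaternion [w, x, y, z].
In Python, from cell import manip gives the robot as it stands. The module is installed in compiled form; this text tells all that it offers.
- The arm moves only by the tool servo_tool, never from a script. Its argument "rows" is a list of rows, each a list of 5 numbers: the opening in per cent of the stroke, from 0 (shut) to 100 (fully open), then the shift along the tool's x, y, z as a fraction of full scale, then the turn about the tool's z as a fraction of full scale. A call has 1 to 12 rows; each row shifts and turns the commanded pose from where the row before left it, along the tool's axes as they then stand; what a row does not reach is not made up. Full scale, the value 1, is 20 cm for a shift and 0.5 rad for a turn. A row lasts 1/10 s, in which the tool goes at most 50 mm and 8.59 degrees, less where a joint would pass 70% of its speed; a pose out of reach is approached as far as the arm can. A call with a number of a shift or a turn outside -1 to 1 is refused whole. A call with a gripper value outside its range is refused whole. The fingers move at their own pace and stop on an object; "force" is the grip in N (left out, the last holds). Time passes only in rows, so rows that do not move let the fingers close. It gives the time, the measured TCP pose, the force, the opening and the grip force at its end, in the units of the state.
- manip.sense(): the state, without advancing time (a new reading comes with each control period).
- manip.grab_frame(name): name is "scene" or "top"; returns (picture, depth): 480x640x3 uint8, red, green, blue; 480x640 float32, m along the optical axis (not along the pixel's ray), 0 where there is no reading.
- manip.camera_model(name): a dict with "fx", "fy", "cx", "cy" (pixels), "k1" (the pictures are not rectified: a ray, as slopes to the right and down, at radius r is drawn at 1 + k1 r^2 times it, then the intrinsics apply), "origin" and "rotation" of the camera in the world. Camera axes: x right, y down, z forward; pixel columns grow to the right and rows downward; lengths in m; the calibration is good to about 2 mm. A picture is of the moment at which its call begins. camera_model takes no time and is no camera call.
- manip.sign_off(): hands the job in; it is judged then, once.
The state is a dict: "time": time; "joints": joint angles; "dq": joint speeds; "joint_torque": joint torques, N m; "position": TCP position; "orientation": TCP orientation; "force": force on the tool from outside, world axes, zero at the start; "moment": the same for the moment, N m; "width": finger opening in m; "grip_force": force on a finger pad.
Only numpy, scipy, OpenCV 4.12 (cv2) and the standard library are available. Lean on these libraries where they do the work, as an engineer would, in place of code of your own. Each camera call takes 0.05 s, during which the arm holds its last target. There are 200 camera calls.

## Working session

There is one attempt and no reset: what is moved stays moved. The work goes in short steps, Python scripts to look and compute and a tool call to move; the robot and the scene stay as the last step left them, time stands still between calls to the robot, and variables do not carry over. Pictures are saved under pics/ and viewed, at most 10 in all, crops included, and the job is handed in when it is done.

Besides the shell and the picture viewer there is one more tool, called after ">>>" as name([rows], argument=value, ...), one row to a line, values as JSON. servo_tool: Moves the arm, as the interface text tells. Shift numbers are shares of 20 cm and turn numbers shares of 0.5 rad, none past 1 either way. Its arguments: {"type":"object","properties":{"rows":{"type":"array"},"force":{"type":"number"}},"required":["rows"]}

```bash
mkdir -p pics
cat > h.py <<'E'
import numpy as np, cv2
from cell import manip
def grab(n):
    p,d=manip.grab_frame(n); np.savez('f_%s.npz'%n,p=p,d=d); return p,d
def load(n):
    f=np.load('f_%s.npz'%n); return f['p'],f['d']
def world(n,d):
    m=manip.camera_model(n); h,w=d.shape
    u,v=np.meshgrid(np.arange(w),np.arange(h))
    K=np.array([[m['fx'],0,m['cx']],[0,m['fy'],m['cy']],[0,0,1]])
    x=cv2.undistortPoints(np.stack([u,v],-1).reshape(-1,1,2).astype(np.float32),K,np.array([m['k1'],0,0,0.])).reshape(h,w,2)
    P=np.dstack([x[...,0]*d,x[...,1]*d,d])
    return P@np.array(m['rotation']).T+np.array(m['origin'])
E
python3 - <<'E'
from h import *
for n in('scene','top'):
    p,d=grab(n); cv2.imwrite('pics/%s0.png'%n,p[...,::-1]); m=manip.camera_model(n); print(n,m)
print(manip.sense(),manip.hold_point_z)
E
```

```text
scene {'fx': 457.62665751143254, 'fy': 457.62665751143254, 'cx': 326.0490609703886, 'cy': 241.29278222299396, 'k1': -0.10092053177813583, 'origin': array([1.26328907, 0.46223088, 0.71994072]), 'rotation': array([-0.21232502,  0.45451008,  0.77328121, -0.38778194])}
top {'fx': 464.9502573826266, 'fy': 464.9502573826266, 'cx': 321.76450791835, 'cy': 245.77652014608813, 'k1': -0.023544932532923887, 'origin': array([0.47451732, 0.04351264, 0.95236491]), 'rotation': array([ 0.03617481, -0.70080194,  0.71151798, -0.03619653])}
{'time': 0.1, 'joints': array([ 1.14003462e+00,  4.23826205e-01,  1.63066203e+00,  8.40448081e-07,
        1.08861058e+00, -1.90382808e-02]), 'dq': array([-0.00153997,  0.00020642, -0.00233763,  0.00040862, -0.00111886,
       -0.0004942 ]), 'joint_torque': array([-5.13706545e-04, -5.58425832e+01, -2.82446694e+01, -1.26796735e-04,
        3.00760978e-03, -1.03310845e-05]), 'position': array([0.25000361, 0.5725252 , 0.40396562]), 'orientation': array([-1.68306456e-04,  2.04410886e-01,  9.78884887e-01, -7.34032365e-04]), 'force': array([ 0.24671755,  0.59189632, -0.5620443 ]), 'moment': array([-0.01548555, -0.00354388,  0.04837386]), 'grip_force': 0.0, 'width': 0.0853813011050928} 0.1547
```

View pics/scene0.png

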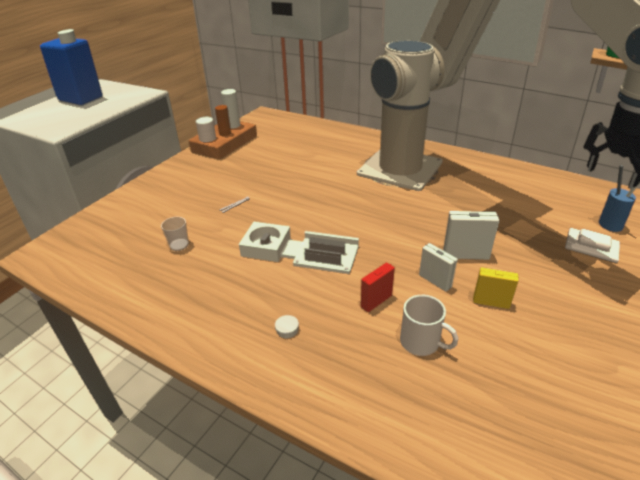

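View pics/top0.png

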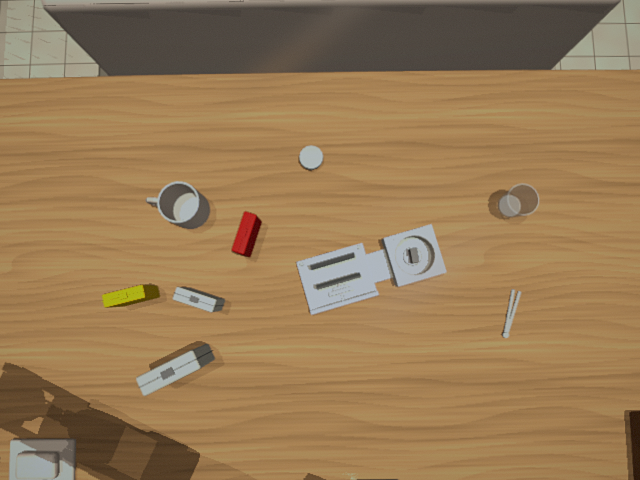

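Candidates in the scene view are red (376,287), yellow (495,288), small white (438,267) and large white (470,236). Red and yellow are excluded. The smaller white one is meant, which is at (198,298) in the top view. Next I measure it and check it in a crop. The rail is at top (338,278), with the knob at (414,256).

```bash
sed -i "s/np.array(m\['rotation'\]).T/Rotation.from_quat(np.array(m['rotation'])[[1,2,3,0]]).as_matrix().T/; 1i from scipy.spatial.transform import Rotation" h.py
python3 - <<'E'
from h import *
p,d=load('top'); W=world('top',d)
print('table z',np.median(W[100:140,200:280,2]))
def rect(name,x0,x1,y0,y1,zl,zh):
    s=np.zeros(d.shape,bool); s[y0:y1,x0:x1]=1
    s&=(W[...,2]>zl)&(W[...,2]<zh)
    n,l,st,c=cv2.connectedComponentsWithStats(s.astype(np.uint8))
    for i in range(1,n):
        if st[i,4]<25: continue
        P=W[l==i]; r=cv2.minAreaRect(P[:,:2].astype(np.float32)*1000)
        print(name,st[i],'n z med',np.round(np.median(P[:,2]),4),'rect mm',np.round(r[0],1),np.round(r[1],1),round(r[2],1),'mean',P.mean(0).round(4))
rect('small',165,230,280,320,.075,.1)
rect('large',130,220,335,400,.08,.2)
rect('yellow',95,165,275,315,.05,.2)
rect('red',225,265,205,265,.05,.2)
rect('railtop',295,385,240,320,.040,.06)
rect('railbase',295,385,240,320,.004,.015)
rect('wellrim',380,450,220,290,.033,.045)
rect('knob',400,428,243,269,.028,.037)
rect('knobflr',395,435,235,275,-.01,.02)
a=cv2.resize(p[225:335,285:455],None,fx=4.5,fy=4.5,interpolation=cv2.INTER_CUBIC)
b=cv2.resize(load('scene')[0][200:320,350:530],None,fx=4.25,fy=4.25,interpolation=cv2.INTER_CUBIC)
cv2.imwrite('pics/rail.png',a[...,::-1]);cv2.imwrite('pics/case.png',b[...,::-1])
E
```

```text
table z -2.553760586215814e-05
small [173 287  44  25 603] n z med 0.0849 rect mm [468.2 282.2] [79.3 26.2] 70.6 mean [0.4681 0.2808 0.0848]
large [ 136  348   70   47 1428] n z med 0.1196 rect mm [339.3 316.8] [ 36.4 115. ] 26.0 mean [0.342  0.3122 0.118 ]
yellow [102 284  50  24 727] n z med 0.0847 rect mm [476.4 414.1] [26.5 81.1] 13.3 mean [0.4761 0.4098 0.0817]
red [231 211  28  44 701] n z med 0.0843 rect mm [591.9 190.2] [26.1 80.3] 71.6 mean [0.5911 0.188  0.0813]
railtop [310 252  44  16 152] n z med 0.0436 rect mm [540.1  24. ] [ 7.8 88.9] 14.7 mean [0.5405 0.0242 0.0436]
railtop [316 273  45  16 152] n z med 0.0439 rect mm [499.8  12.5] [ 7.7 90.1] 15.3 mean [0.4993 0.0121 0.0439]
railbase [ 296  241   89   69 3295] n z med 0.0099 rect mm [515.2  -3.9] [102.2 180.8] 15.3 mean [0.5122 0.0036 0.0099]
wellrim [ 383  224   64   62 1377] n z med 0.0376 rect mm [ 548.7 -140.2] [100.2 101.3] 15.4 mean [ 0.5482 -0.1398  0.0376]
wellrim [410 247   9  16  74] n z med 0.0344 rect mm [ 548.7 -139.8] [29.3 13.4] 9.9 mean [ 0.5482 -0.1402  0.0346]
knob [409 247  10  16 111] n z med 0.0336 rect mm [ 548.3 -139.8] [29.8 14.3] 11.7 mean [ 0.5483 -0.1396  0.0335]
knobflr [395 236  38  39 994] n z med 0.0081 rect mm [ 549.7 -142.8] [73.9 74.9] 78.4 mean [ 0.5499 -0.1436  0.0087]
```

View pics/rail.png

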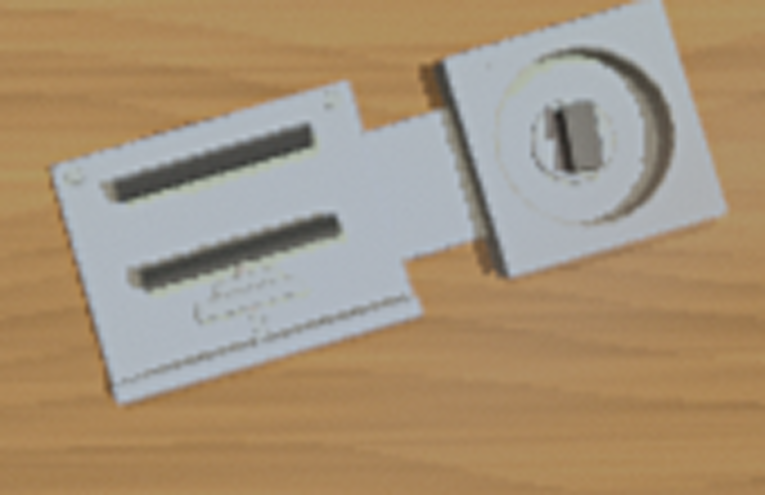

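View pics/case.png

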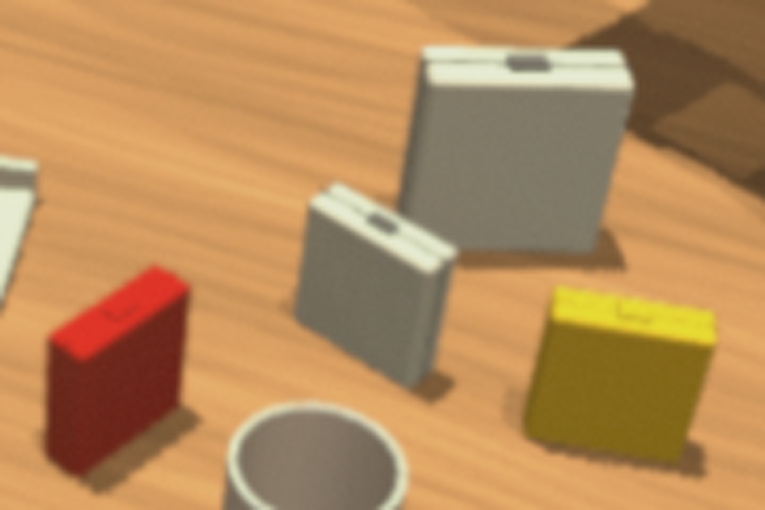

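Run:
```python
from h import *
a=np.deg2rad(15.1); N=np.array([np.cos(a),np.sin(a)]);T=np.array([-np.sin(a),np.cos(a)])
for n in('top','scene'):
    p,d=load(n);W=world(n,d); nn=W[...,:2]@N*1000; t=W[...,:2]@T*1000
    tc=np.array([540.1,24])@T
    s=(abs(t-tc)<35)&(nn>435)&(nn<560)&(d>0)
    print(n,tc)
    b=(nn[s]//3*3).astype(int)
    print([(k,int(np.median(W[...,2][s][b==k])*1000),int(W[...,2][s][b==k].min()*1000),int(W[...,2][s][b==k].max()*1000)) for k in np.unique(b)])
p,_=load('scene')
cv2.imwrite('pics/rs.png',cv2.resize(p[212:280,230:365],None,fx=5.9,fy=5.9,interpolation=cv2.INTER_CUBIC)[...,::-1])
```

```text
top -117.52714197679296
[(np.int64(435), 0, -2, 29), (np.int64(438), 25, 21, 30), (np.int64(441), 25, 22, 28), (np.int64(444), 12, 6, 27), (np.int64(447), 9, 6, 14), (np.int64(450), 10, 5, 14), (np.int64(453), 9, 6, 14), (np.int64(456), 10, 6, 12), (np.int64(459), 10, 5, 22), (np.int64(462), 20, 8, 24), (np.int64(465), 19, 7, 23), (np.int64(468), 12, 6, 23), (np.int64(471), 11, 7, 23), (np.int64(474), 10, 5, 23), (np.int64(477), 9, 6, 12), (np.int64(480), 34, 7, 48), (np.int64(483), 44, 40, 49), (np.int64(486), 41, 37, 45), (np.int64(489), 37, 6, 40), (np.int64(492), 9, 4, 13), (np.int64(495), 9, 6, 13), (np.int64(498), 9, 6, 15), (np.int64(501), 10, 6, 13), (np.int64(504), 9, 6, 14), (np.int64(507), 10, 6, 11), (np.int64(510), 9, 6, 14), (np.int64(513), 10, 5, 13), (np.int64(516), 9, 4, 13), (np.int64(519), 9, 5, 12), (np.int64(522), 36, 7, 41), (np.int64(525), 41, 37, 47), (np.int64(528), 44, 40, 49), (np.int64(531), 43, 33, 46), (np.int64(534), 9, 5, 13), (np.int64(537), 9, 6, 15), (np.int64(540), 10, 5, 14), (np.int64(543), 9, 6, 14), (np.int64(546), 8, -1, 11), (np.int64(549), 0, -3, 4), (np.int64(552), 0, -2, 2), (np.int64(555), 0, -5, 3), (np.int64(558), 0, -4, 3)]
scene -117.52714197679296
[(np.int64(435), 23, 22, 23), (np.int64(438), 24, 10, 25), (np.int64(441), 21, 8, 27), (np.int64(444), 20, 11, 27), (np.int64(447), 20, 8, 23), (np.int64(480), 41, 39, 43), (np.int64(483), 40, 35, 44), (np.int64(486), 35, 10, 46), (np.int64(489), 27, 8, 46), (np.int64(492), 25, 14, 39), (np.int64(522), 33, 29, 40), (np.int64(525), 35, 12, 43), (np.int64(528), 29, 6, 45), (np.int64(531), 22, 5, 46), (np.int64(534), 9, 5, 34), (np.int64(537), 8, 5, 11), (np.int64(540), 7, -3, 10), (np.int64(543), 6, -3, 10), (np.int64(546), 3, -4, 10), (np.int64(549), -1, -3, 10), (np.int64(552), -1, -3, 0), (np.int64(555), -1, -3, 2), (np.int64(558), -1, -3, 0)]
```

View pics/rs.png

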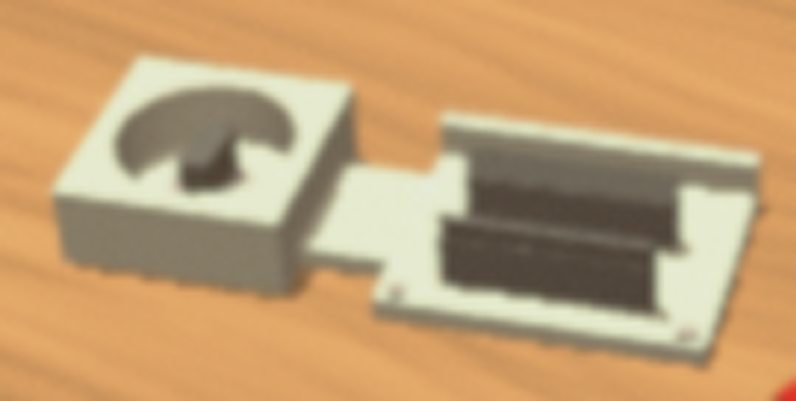

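The scene crop shows the near jaw (crop 550,270) screwed to the plate. The far jaw (570,200) has a slide mechanism and back wall behind it. So the fixed jaw is the one at larger x, and its +x axis is at about 15° yaw. The case crop confirms that the small white case (375,280) is the right one.

```bash
cat >> h.py <<'E'
def plan(x,y,yaw,zg=None):
    s=manip.sense(); R=Rotation.from_quat(np.array(s['orientation'])[[1,2,3,0]]).as_matrix()
    y0=np.degrees(np.arctan2(R[1,1],R[0,1])); dt=(y0-yaw+180)%360-180
    R2=Rotation.from_euler('z',-dt,degrees=True).as_matrix()@R
    g=s['position']+manip.hold_point_z*R[:,2]
    t=np.array([x,y,g[2] if zg is None else zg]); D=t-g
    print('t',round(s['time'],2),'grasp',g.round(4),'yawY',y0.round(2),'tilt',R[:,2].round(4),'turn units',(np.radians(dt)/.5).round(3),'shift units after turn',(R2.T@D/.2).round(4),'w',round(s['width'],4),'F',s['force'].round(1),'M',s['moment'].round(3),'q',s['joints'].round(2))
E
python3 - <<'E'
from h import *
a=np.deg2rad(15.1); N=np.array([np.cos(a),np.sin(a)]);T=np.array([-np.sin(a),np.cos(a)])
p,d=load('top');W=world('top',d); nn=W[...,:2]@N*1000; t=W[...,:2]@T*1000;z=W[...,2]*1000
tc=-117.5
for lo,hi in((30,37),(36,40),(40,44),(43,50)):
    s=(abs(t-tc)<40)&(z>lo)&(z<hi)
    for nm,q in(('slide',(nn>475)&(nn<500)),('fix',(nn>512)&(nn<540))):
        v=nn[s&q]; print(lo,hi,nm,len(v),np.percentile(v,[0,5,25,50,75,95,100]).round(1))
s=(nn>478)&(nn<500)&(z>40)&(abs(t-tc)<60);print('slide t',np.percentile(t[s],[0,50,100]))
s=(nn>515)&(nn<536)&(z>40)&(abs(t-tc)<60);print('fix t',np.percentile(t[s],[0,50,100]))
plan(.4682,.282,-19.4,.067)
E
```

```text
30 37 slide 37 [481.  481.  481.5 481.9 490.4 491.  491.2]
30 37 fix 29 [522.3 522.3 522.5 522.8 523.9 532.2 532.6]
36 40 slide 53 [481.2 481.8 488.2 489.5 490.3 490.9 491.2]
36 40 fix 55 [522.  522.4 523.2 523.9 524.8 526.2 531.8]
40 44 slide 71 [482.  482.5 485.2 486.5 487.8 489.  489.7]
40 44 fix 73 [523.6 524.8 525.9 526.9 528.1 530.7 531.1]
43 50 slide 89 [481.9 482.2 483.2 484.3 485.4 487.1 488.8]
43 50 fix 87 [525.4 526.  527.9 529.  530.1 531.2 531.4]
slide t [-163.23361374 -119.28194986  -73.12023513]
fix t [-162.02877035 -117.57341263  -73.04578757]
t 0.1 grasp [0.2499 0.5723 0.2493] yawY 66.41 tilt [-6.0e-04 -1.4e-03 -1.0e+00] turn units 2.995 shift units after turn [-1.0066  1.513   0.909 ] w 0.0854 F [ 0.2  0.6 -0.6] M [-0.015 -0.004  0.048] q [ 1.14  0.42  1.63  0.    1.09 -0.02]
```

>>> servo_tool([
  [75,0,0,0,0.3],
  [75,0,0,0,0.3],
  [75,0,0,0,0.3],
  [75,0,0,0,0.3],
  [75,0,0,0,0.3],
  [75,0,0,0,0.3],
  [75,0,0,0,0.3],
  [75,0,0,0,0.3],
  [75,0,0,0,0.3],
  [75,0,0,0,0.295],
])

```text
time: 1.1
position: [0.2501, 0.5726, 0.4042]
orientation: [0.0, 0.818, 0.575, -0.0]
force: [-0.4, -0.9, -0.9]
width: 0.0642
grip_force: 0.0
```

>>> servo_tool([
  [75,-0.126,0.189,0,0],
  [75,-0.126,0.189,0,0],
  [75,-0.126,0.189,0,0],
  [75,-0.126,0.189,0,0],
  [75,-0.126,0.189,0,0],
  [75,-0.126,0.189,0,0],
  [75,-0.126,0.189,0,0],
  [75,-0.125,0.19,0,0],
  [75,0,0,0,0],
  [75,0,0,0,0],
])

```text
time: 2.1
position: [0.4691, 0.2813, 0.4044]
orientation: [-0.0, 0.817, 0.577, -0.0]
force: [-1.5, 0.7, 0.3]
width: 0.0635
grip_force: 0.0
```

```bash
python3 -c "
from h import *
plan(.4682,.282,-19.4,.067)"
```

```text
t 2.1 grasp [0.469  0.2813 0.2497] yawY -19.55 tilt [-7.e-04 -1.e-04 -1.e+00] turn units -0.005 shift units after turn [ 0.0022 -0.0045  0.9136] w 0.0635 F [-1.5  0.7  0.3] M [-0.006 -0.005  0.002] q [0.52 0.31 1.8  0.   1.03 0.86]
```

Now down and grip with a light force.

>>> servo_tool([
  [75,0.002,-0.004,0.2,0],
  [75,0,0,0.2,0],
  [75,0,0,0.2,0],
  [75,0,0,0.15,0],
  [75,0,0,0.1,0],
  [75,0,0,0.063,0],
  [75,0,0,0,0],
  [75,0,0,0,0],
])

```text
time: 2.9
position: [0.468, 0.2836, 0.2226]
orientation: [0.0, 0.816, 0.578, 0.0]
force: [0.8, -0.2, 0.0]
width: 0.0642
grip_force: 0.0
```

>>> servo_tool([
  [5,0,0,0,0],
  [5,0,0,0,0],
  [5,0,0,0,0],
  [5,0,0,0,0],
  [5,0,0,0,0],
  [5,0,0,0,0],
  [5,0,0,0,0],
  [5,0,0,0,0],
  [5,0,0,0,0],
  [5,0,0,0,0],
], force=30)

```text
time: 3.9
position: [0.4685, 0.2831, 0.2232]
orientation: [0.0, 0.816, 0.578, 0.001]
force: [-1.0, -0.7, 7.3]
width: 0.0259
grip_force: 30.4
```

```bash
python3 -c "
from h import *
plan(.4682,.282,-19.4,.067)"
```

```text
t 3.9 grasp [0.4688 0.2833 0.0685] yawY -19.41 tilt [ 0.0016  0.001  -1.    ] turn units -0.0 shift units after turn [-0.007  -0.0006  0.0076] w 0.0259 F [-1.  -0.7  7.3] M [0.031 0.218 0.047] q [0.52 0.59 1.9  0.   0.66 0.86]
```

>>> servo_tool([
  [5,0,0,-0.05,0],
  [5,0,0,-0.15,0],
  [5,0,0,-0.2,0],
  [5,0,0,-0.2,0],
  [5,0,0,0,-0.2],
  [5,0,0,0,-0.2],
  [5,0,0,0,-0.2],
  [5,0,0,0,-0.2],
  [5,0,0,0,-0.2],
  [5,0,0,0,-0.204],
  [5,0,0,0,0],
  [5,0,0,0,0],
])

```text
time: 5.1
position: [0.468, 0.2828, 0.3424]
orientation: [0.0, 0.609, 0.793, 0.0]
force: [-0.5, -1.0, -1.0]
width: 0.0256
grip_force: 29.6
```

```bash
python3 -c "
from h import *
a=np.deg2rad(15.1); N=np.array([np.cos(a),np.sin(a)]);T=np.array([-np.sin(a),np.cos(a)])
c=.507*N-.1175*T;print(c)
plan(c[0],c[1],15.1)
p,d=grab('top');W=world('top',d)
s=(W[...,2]>.18)&(W[...,2]<.23);s[:,350:]=0
P=W[s];print(len(P),P.mean(0))
cv2.imwrite('pics/held.png',p[...,::-1])"
```

```text
[0.5201039  0.01863275]
t 5.1 grasp [0.468  0.2828 0.1877] yawY 14.94 tilt [ 1.e-04  0.e+00 -1.e+00] turn units -0.006 shift units after turn [-1.3432 -0.0924 -0.    ] w 0.0256 F [-0.5 -1.  -1. ] M [-0.014 -0.031 -0.004] q [ 0.52  0.39  1.85 -0.    0.9   0.26]
700 [0.4709993  0.2650976  0.20765957]
```

View pics/held.png

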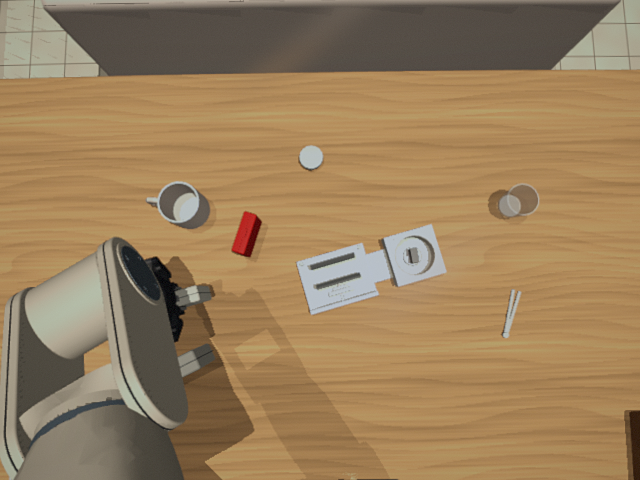

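>>> servo_tool([
  [5,-0.1,-0.01,0,0],
  [5,-0.2,-0.012,0,0],
  [5,-0.2,-0.015,0,0],
  [5,-0.2,-0.015,0,0],
  [5,-0.2,-0.015,0,0],
  [5,-0.2,-0.015,0,0],
  [5,-0.143,-0.01,0,-0.006],
  [5,-0.1,0,0,0],
  [5,0,0,0,0],
  [5,0,0,0,0],
])

```text
time: 6.15
position: [0.5202, 0.0186, 0.3421]
orientation: [-0.0, 0.608, 0.794, 0.0]
force: [0.4, 0.7, -1.1]
width: 0.0255
grip_force: 29.6
```

```bash
python3 -c "
from h import *
plan(.5201,.0186,15.1,.0785)
p,d=grab('scene')
p2,d2=grab('top')
o=np.vstack([cv2.resize(p[150:280,230:400],(785,600))[:600],])
cv2.imwrite('pics/over.png',o[...,::-1])"
```

```text
t 6.15 grasp [0.5202 0.0187 0.1874] yawY 15.13 tilt [-2.e-04  2.e-04 -1.e+00] turn units 0.001 shift units after turn [-3.000e-04 -5.000e-04  5.447e-01] w 0.0255 F [ 0.4  0.7 -1.1] M [ 0.032  0.033 -0.014] q [ 0.01  0.36  1.91  0.    0.88 -0.25]
```

View pics/over.png

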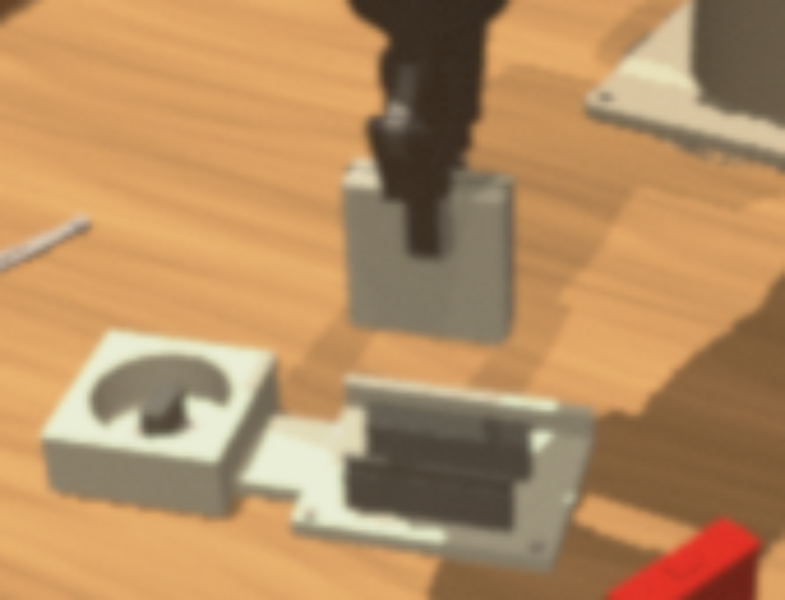

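The case hangs upright above the slot, its lower edge at crop y≈330 and the jaws at (440,450). I check the alignment with depth from the same camera.

```bash
python3 -c "
from h import *
a=np.deg2rad(15.1); N=np.array([np.cos(a),np.sin(a)]);T=np.array([-np.sin(a),np.cos(a)])
for n in('scene','top'):
    p,d=load(n);W=world(n,d);nn=W[...,:2]@N*1000; t=W[...,:2]@T*1000;z=W[...,2]*1000
    s=(z>122)&(z<165)&(abs(nn-507)<22)&(abs(t+117.5)<50)
    if s.sum()>20:
        print(n,s.sum(),'case n',np.percentile(nn[s],[5,25,50,75,95]).round(1),'t',np.percentile(t[s],[1,50,99]).round(1)); f=s&(nn>515)&(abs(t+117)<38); print('face',np.median(nn[f]),'slope t',np.polyfit(t[f],nn[f],1))
    s=(z>15)&(z<40)&(nn>526)&(nn<540)&(abs(t+117.5)<38)
    print(n,s.sum(),'fixed outer n',np.percentile(nn[s],[5,25,50,75,95]).round(1))
    s2=(z>60)&(abs(nn-515)<12)&(abs(t+117.5)<50);print('bottom z',np.percentile(z[s2],[0,1,3]))
    s=(z>15)&(z<45)&(nn>515)&(nn<540)&(abs(t+117.5)<60);print('jaw t',np.percentile(t[s],[0,1,50,99,100]).round(1))
"
```

```text
scene 563 case n [514.1 519.7 521.  522.  523.5] t [-159.8 -118.4  -81.5]
face 521.0773107788115 slope t [-8.84247175e-03  5.19998937e+02]
scene 251 fixed outer n [527.  530.  531.6 532.8 533.9]
bottom z [116.20212799 120.53563261 123.44234546]
jaw t [-166.9 -164.8 -119.4  -76.4  -76. ]Traceback (most recent call last):
  File "<string>", line 10, in <module>
    print(n,s.sum(),'fixed outer n',np.percentile(nn[s],[5,25,50,75,95]).round(1))
                                    ~~~~~~~~~~~~~^^^^^^^^^^^^^^^^^^^^^^^
    return _quantile_unchecked(
        a, q, axis, out, overwrite_input, method, keepdims, weights)
    return _ureduce(a,
                    func=_quantile_ureduce_func,
    ...<5 lines>...
                    overwrite_input=overwrite_input,
                    method=method)
    r = func(a, **kwargs)
    result = _quantile(arr,
                       quantiles=q,
    ...<2 lines>...
                       out=out,
                       weights=wgt)
    slices_having_nans = np.isnan(arr[-1, ...])
                                  ~~~^^^^^^^^^
IndexError: index -1 is out of bounds for axis 0 with size 0
```

>>> servo_tool([
  [5,0,-0.0035,0.1,0],
  [5,0,0,0.15,0],
  [5,0,0,0.1,0],
  [5,0,0,0.03,0],
  [5,0,0,0.03,0],
  [5,0,0,0.03,0],
  [5,0,0,0.03,0],
  [5,0,0,0.02,0],
  [5,0,0,0.02,0],
  [5,0,0,0,0],
  [5,0,0,0,0],
])

```text
time: 7.35
position: [0.5197, 0.0186, 0.2402]
orientation: [0.0, 0.607, 0.795, 0.0]
force: [-0.7, 0.4, -1.4]
width: 0.0256
grip_force: 29.6
```

```bash
python3 -c "
from h import *
plan(.5194,.0184,15.1,.0785)"
```

```text
t 7.35 grasp [0.5197 0.0186 0.0855] yawY 15.26 tilt [ 0.  0. -1.] turn units 0.006 shift units after turn [-0.0006 -0.0017  0.0349] w 0.0256 F [-0.7  0.4 -1.4] M [-0.014 -0.029 -0.044] q [ 0.01  0.53  1.95  0.    0.66 -0.25]
```

No lateral force. Now the last 7 mm in small steps, to touch.

>>> servo_tool([
  [5,0,0,0.01,0],
  [5,0,0,0.01,0],
  [5,0,0,0.008,0],
  [5,0,0,0.005,0],
  [5,0,0,0,0],
  [5,0,0,0,0],
])

```text
time: 7.95
position: [0.5196, 0.0186, 0.2335]
orientation: [-0.0, 0.607, 0.795, -0.0]
force: [0.1, -0.2, -0.8]
width: 0.0256
grip_force: 29.7
```

```bash
python3 -c "
from h import *
plan(.5194,.0184,15.1,.0785)"
```

```text
t 7.95 grasp [0.5196 0.0186 0.0788] yawY 15.27 tilt [-1.e-04 -0.e+00 -1.e+00] turn units 0.006 shift units after turn [-0.0009 -0.0014  0.0015] w 0.0256 F [ 0.1 -0.2 -0.8] M [ 0.039 -0.006 -0.033] q [ 0.01  0.54  1.95 -0.    0.65 -0.25]
```

>>> servo_tool([
  [5,0,0,0.003,0],
  [5,0,0,0.003,0],
  [5,0,0,0,0],
  [5,0,0,0,0],
])

```text
time: 8.35
position: [0.5197, 0.0186, 0.2332]
orientation: [0.0, 0.607, 0.795, 0.0]
force: [-1.9, -0.3, 8.5]
width: 0.026
grip_force: 30.9
```

>>> servo_tool([
  [5,0,0,0.003,0],
  [5,0,0,0,0],
  [5,0,0,0,0],
])

```text
time: 8.65
position: [0.5197, 0.0186, 0.2332]
orientation: [0.0, 0.607, 0.795, 0.0]
force: [-4.1, -1.2, 17.0]
width: 0.0257
grip_force: 31.9
```

>>> servo_tool([
  [5,0,0,-0.005,0],
  [45,0,0,0,0],
  [55,0,0,0,0],
  [65,0,0,0,0],
  [65,0,0,0,0],
  [65,0,0,0,0],
  [65,0,0,0,0],
  [65,0,0,0,0],
])

```text
time: 9.45
position: [0.5196, 0.0186, 0.2327]
orientation: [-0.0, 0.607, 0.795, -0.0]
force: [0.4, -0.8, -0.2]
width: 0.0553
grip_force: 0.0
```

>>> servo_tool([
  [65,0,0,-0.05,0],
  [65,0,0,-0.2,0],
  [65,0,0,-0.25,0],
  [65,0,0,-0.2,0],
  [65,0,0,0,0],
  [65,0,0,0,0],
])

```text
time: 10.05
position: [0.5196, 0.0186, 0.3742]
orientation: [0.001, 0.607, 0.795, 0.001]
force: [0.3, 0.2, 0.1]
width: 0.0557
grip_force: 0.0
```

```bash
python3 -c "
from h import *
plan(.5484,-.1399,101)
p,d=grab('scene')
a=np.deg2rad(15.1); N=np.array([np.cos(a),np.sin(a)]);T=np.array([-np.sin(a),np.cos(a)])
W=world('scene',d);nn=W[...,:2]@N*1000; t=W[...,:2]@T*1000;z=W[...,2]*1000
s=(z>50)&(z<100)&(abs(nn-507)<22)&(abs(t+117.5)<60)
f=s&(z<90)&(nn>512);print('n',np.median(nn[f]),'t',np.percentile(t[f],[1,99]),'ztop',np.percentile(z[s],[50,98,100]))
"
```

```text
t 10.05 grasp [0.5201 0.0187 0.2195] yawY 15.27 tilt [ 0.003  0.    -1.   ] turn units -2.993 shift units after turn [ 0.0123 -0.8052 -0.0024] w 0.0557 F [0.3 0.2 0.1] M [ 0.026  0.05  -0.023] q [ 0.01  0.31  1.89 -0.    0.94 -0.25]
n 520.8077503244931 t [-160.35544038  -81.81107721] ztop [80.87837141 95.23810478 97.47511999]
```

>>> servo_tool([
  [35,0,0,0,-0.3],
  [35,0,0,0,-0.3],
  [35,0,0,0,-0.3],
  [35,0,0,0,-0.3],
  [35,0,0,0,-0.3],
  [35,0,0,0,-0.3],
  [35,0,0,0,-0.3],
  [35,0,0,0,-0.3],
  [35,0,0,0,-0.3],
  [35,0,0,0,-0.293],
  [35,0,0,0,0],
])

```text
time: 11.2
position: [0.519, 0.0186, 0.3709]
orientation: [-0.002, -0.097, 0.995, 0.0]
force: [-0.4, 0.5, 0.5]
width: 0.0297
grip_force: 0.0
```

>>> servo_tool([
  [35,0.003,-0.15,0,0],
  [35,0.003,-0.2,0,0],
  [35,0.003,-0.2,0,0],
  [35,0.003,-0.155,0,0],
  [35,0,-0.1,0,0],
  [35,0,0,0,0],
  [35,0,0,0,0],
])

```text
time: 11.9
position: [0.5476, -0.1398, 0.3716]
orientation: [-0.001, -0.094, 0.996, 0.001]
force: [-0.2, 0.3, 0.4]
width: 0.0298
grip_force: 0.0
```

```bash
python3 -c "
from h import *
plan(.5484,-.1399,101,.0325)
p,d=load('scene');W=world('scene',d);z=W[...,2]
s=(z>.0325)&(z<.039)&(np.hypot(W[...,0]-.5484,W[...,1]+.1399)<.022)
print(s.sum(),W[s].mean(0),cv2.minAreaRect(W[s][:,:2].astype(np.float32)*1000))
"
```

```text
t 11.9 grasp [ 0.5473 -0.1397  0.2169] yawY 100.81 tilt [-2.2e-03  9.0e-04 -1.0e+00] turn units -0.007 shift units after turn [-0.0072 -0.0034  0.9221] w 0.0298 F [-0.2  0.3  0.4] M [-0.045  0.016 -0.024] q [-0.27  0.38  1.79  0.    0.98 -2.03]
31 [ 0.55205991 -0.14186943  0.03357791] ((551.021728515625, -140.6719970703125), (28.915630340576172, 14.179672241210938), 4.318607330322266)
```

>>> servo_tool([
  [35,-0.005,-0.003,0.15,0],
  [35,0,0,0.2,0],
  [35,0,0,0.2,0],
  [35,0,0,0.15,0],
  [35,0,0,0.08,0],
  [35,0,0,0.04,0],
  [35,0,0,0,0],
  [35,0,0,0,0],
])

```text
time: 12.7
position: [0.5497, -0.1401, 0.2098]
orientation: [0.001, -0.096, 0.995, -0.0]
force: [-0.1, 0.0, 1.0]
width: 0.0297
grip_force: 0.0
```

```bash
python3 -c "
from h import *
plan(.5484,-.1399,101,.0325)"
```

```text
t 12.7 grasp [ 0.55   -0.1402  0.0551] yawY 101.01 tilt [ 1.7e-03 -5.0e-04 -1.0e+00] turn units 0.001 shift units after turn [0.0076 0.0031 0.1132] w 0.0297 F [-0.1  0.   1. ] M [-0.007  0.026  0.008] q [-0.27  0.63  1.85  0.    0.66 -2.03]
```

>>> servo_tool([
  [35,0.003,0.001,0.03,0],
  [35,0,0,0.03,0],
  [35,0,0,0.03,0],
  [35,0,0,0.018,0],
  [35,0,0,0,0],
  [35,0,0,0,0],
])

```text
time: 13.3
position: [0.5485, -0.1402, 0.187]
orientation: [-0.0, -0.096, 0.995, 0.0]
force: [-0.5, 0.5, 0.5]
width: 0.0302
grip_force: 0.0
```

```bash
python3 -c "
from h import *
plan(.5484,-.1399,101,.0325)"
```

```text
t 13.3 grasp [ 0.5484 -0.1402  0.0323] yawY 101.01 tilt [-3.e-04  1.e-04 -1.e+00] turn units 0.0 shift units after turn [-0.0001  0.0015 -0.0012] w 0.0302 F [-0.5  0.5  0.5] M [-0.071 -0.042 -0.039] q [-0.27  0.67  1.86 -0.    0.62 -2.03]
```

>>> servo_tool([
  [5,0,0,-0.005,0],
  [5,0,0,0,0],
  [5,0,0,0,0],
  [5,0,0,0,0],
  [5,0,0,0,0],
  [5,0,0,0,0],
  [5,0,0,0,0],
  [5,0,0,0,0],
], force=50)

```text
time: 14.1
position: [0.5489, -0.142, 0.1884]
orientation: [0.001, -0.096, 0.995, -0.001]
force: [-0.0, -13.8, -4.2]
width: 0.0126
grip_force: 54.1
```

```bash
cat > m.py <<'E'
from h import *
# average readings over camera periods (0.05 s each)
k=int(__import__('sys').argv[1]); F=[];Y=[]
for i in range(k):
    s=manip.sense();R=Rotation.from_quat(np.array(s['orientation'])[[1,2,3,0]]).as_matrix()
    Y.append(np.degrees(np.arctan2(R[1,1],R[0,1])));F.append(np.r_[s['force'],s['moment'],s['joint_torque'][5]])
    p,d=grab('scene')
F=np.array(F);print('t',s['time'],'yaw',np.mean(Y).round(2),'F',F.mean(0)[:3].round(2),'M',F.mean(0)[3:].round(4),'sd Mz',F[:,5].std().round(4),'w',s['width'],'q6',s['joints'][5],'pos',s['position'].round(4))
a=np.deg2rad(15.1); N=np.array([np.cos(a),np.sin(a)]);T=np.array([-np.sin(a),np.cos(a)])
W=world('scene',d);nn=W[...,:2]@N*1000; t=W[...,:2]@T*1000;z=W[...,2]*1000
f=(z>50)&(z<90)&(abs(t+117.5)<38)&(nn>512)&(nn<535);print('case face n',nn[f].mean().round(2),f.sum())
E
python3 m.py 8
```

```text
t 14.45 yaw 101.07 F [  0.03 -13.79  -4.21] M [-1.9502  0.0901  0.2189  0.2117] sd Mz 0.0361 w 0.012902199029773612 q6 -2.0345402084917232 pos [ 0.5489 -0.142   0.1884]
case face n 520.77 414
```

>>> servo_tool([
  [5,0,-0.005,0,0],
  [5,0,-0.004,0,0],
  [5,0,0,0,0],
  [5,0,0,0,0],
])

```text
time: 14.9
position: [0.549, -0.1424, 0.1884]
orientation: [0.0, -0.096, 0.995, -0.0]
force: [-0.4, -6.5, -1.5]
width: 0.0127
grip_force: 54.5
```

```bash
python3 m.py 6
```

```text
t 15.15 yaw 101.04 F [ 0.   -6.66 -1.33] M [-0.7555  0.0524  0.1763  0.1934] sd Mz 0.0317 w 0.01280281030030894 q6 -2.037065955500476 pos [ 0.5491 -0.1424  0.1884]
case face n 520.52 431
```

>>> servo_tool([
  [5,0,-0.005,0,0],
  [5,0,-0.003,0,0],
  [5,0,0,0,0.1],
  [5,0,0,0,0.1],
  [5,0,0,0,0.1],
  [5,0,0,0,0.1],
  [5,0,0,0,0],
  [5,0,0,0,0],
])

```text
time: 16.0
position: [0.5492, -0.1431, 0.1883]
orientation: [0.0, 0.004, 1.0, 0.0]
force: [0.3, 3.7, 4.3]
width: 0.013
grip_force: 55.1
```

```bash
python3 m.py 6
```

```text
t 16.25 yaw 89.57 F [0.39 4.79 4.53] M [ 1.1695 -0.0514 -0.1119 -0.1042] sd Mz 0.0121 w 0.013060558713965118 q6 -1.8400506218808512 pos [ 0.5492 -0.1431  0.1883]
case face n 520.7 429
```

>>> servo_tool([
  [5,0,0,0,0.1],
  [5,0,0,0,0.1],
  [5,0,0,0,0],
  [5,0,0,0,0],
  [5,0,0,0,0],
])

```text
time: 16.8
position: [0.5492, -0.1433, 0.1883]
orientation: [0.0, 0.053, 0.999, 0.0]
force: [0.0, 5.0, 5.3]
width: 0.0128
grip_force: 55.4
```

```bash
python3 m.py 6
```

```text
t 17.05 yaw 83.89 F [0.37 4.88 5.53] M [ 1.2133 -0.0623 -0.1371 -0.1287] sd Mz 0.039 w 0.012711805289980364 q6 -1.741074007655923 pos [ 0.5492 -0.1433  0.1883]
case face n 520.7 429
```

>>> servo_tool([
  [5,0,0,0,0.1],
  [5,0,0,0,0],
  [5,0,0,0,0],
  [5,0,0,0,0],
])

```text
time: 17.5
position: [0.5492, -0.1433, 0.1883]
orientation: [0.0, 0.078, 0.997, 0.0]
force: [-0.0, 4.3, 5.3]
width: 0.0124
grip_force: 55.4
```

```bash
python3 m.py 6
```

```text
t 17.75 yaw 81.04 F [0.12 4.51 5.31] M [ 1.1257 -0.0699 -0.0754 -0.0627] sd Mz 0.0443 w 0.012603796603979707 q6 -1.6911885565586036 pos [ 0.5492 -0.1433  0.1883]
case face n 520.65 424
```

>>> servo_tool([
  [5,0,0,0,0.1],
  [5,0,0,0,0],
  [5,0,0,0,0],
  [5,0,0,0,0],
])

```text
time: 18.2
position: [0.5492, -0.1434, 0.1883]
orientation: [0.0, 0.103, 0.995, 0.0]
force: [-0.6, 4.2, 5.2]
width: 0.0128
grip_force: 55.4
```

```bash
python3 m.py 6
```

```text
t 18.45 yaw 78.17 F [-0.28  4.6   5.12] M [ 1.0888 -0.0552 -0.083  -0.0619] sd Mz 0.0201 w 0.012896046218218897 q6 -1.641185469254301 pos [ 0.5492 -0.1434  0.1883]
case face n 520.58 415
```

>>> servo_tool([
  [5,0,0,0,0.1],
  [5,0,0,0,0],
  [5,0,0,0,0],
  [5,0,0,0,0],
])

```text
time: 18.9
position: [0.5492, -0.1434, 0.1883]
orientation: [0.0, 0.128, 0.992, 0.0]
force: [-0.6, 3.9, 6.0]
width: 0.0125
grip_force: 55.4
```

```bash
python3 m.py 6
```

```text
t 19.15 yaw 75.31 F [-0.1   4.01  5.31] M [ 1.0188 -0.0523 -0.0609 -0.058 ] sd Mz 0.029 w 0.012789361324284952 q6 -1.5911836467883662 pos [ 0.5492 -0.1434  0.1883]
case face n 520.9 426
```

```bash
cat > tp.py <<'E'
from h import *
A=np.load('f_top0.npz') if __import__('os').path.exists('f_top0.npz') else None
a=np.deg2rad(15.1); N=np.array([np.cos(a),np.sin(a)]);T=np.array([-np.sin(a),np.cos(a)])
D=[manip.grab_frame('top')[1] for _ in range(4)]; d=np.median(D,0).astype(np.float32)
W=world('top',d);nn=W[...,:2]@N*1000; t=W[...,:2]@T*1000;z=W[...,2]*1000
for nm,m in(('slider',(z>38)&(z<52)&(nn<494)&(nn>474)),('case',(z>88)&(z<102)&(abs(nn-507)<25)),('fixed',(z>38)&(z<52)&(nn>522)&(nn<540))):
    m&=abs(t+117.5)<35; v=nn[m]; print(nm,m.sum(),v.mean().round(2) if len(v) else '',np.percentile(v,[2,10,50,90,98]).round(1) if len(v) else '')
E
python3 tp.py
```

```text
slider 133 490.07 [486.7 487.2 489.9 493.  493.8]
case 534 508.51 [496.2 498.2 508.5 518.9 521.1]
fixed 126 528.1 [525.1 525.6 528.1 530.8 531.3]
```

>>> servo_tool([
  [5,0,0,0,0.1],
  [5,0,0,0,0],
  [5,0,0,0,0],
  [5,0,0,0,0],
])

```text
time: 19.8
position: [0.5492, -0.1435, 0.1883]
orientation: [0.0, 0.153, 0.988, 0.0]
force: [0.2, 2.3, 5.3]
width: 0.0128
grip_force: 55.4
```

```bash
python3 m.py 6; python3 tp.py
```

```text
t 20.05 yaw 72.45 F [0.2  3.3  5.16] M [ 0.9453 -0.0598 -0.0646 -0.0542] sd Mz 0.0173 w 0.013163570061655954 q6 -1.5411908900933418 pos [ 0.5492 -0.1435  0.1883]
case face n 521.43 418
slider 126 490.41 [487.2 487.8 490.4 493.2 493.8]
case 535 508.97 [496.6 498.6 509.  519.4 521.6]
fixed 116 528.37 [525.6 526.  528.3 530.8 531.3]
```

>>> servo_tool([
  [5,0,0,0,0.1],
  [5,0,0,0,0],
  [5,0,0,0,0],
  [5,0,0,0,0],
])

```text
time: 20.7
position: [0.5492, -0.1436, 0.1883]
orientation: [0.0, 0.177, 0.984, -0.0]
force: [-0.1, 3.8, 4.8]
width: 0.0127
grip_force: 55.4
```

```bash
python3 m.py 8; python3 tp.py
```

```text
t 21.05 yaw 69.6 F [-0.38  3.63  5.13] M [ 0.8609 -0.0569  0.0278  0.0155] sd Mz 0.0243 w 0.012903467766503845 q6 -1.4913295435515848 pos [ 0.5492 -0.1435  0.1883]
case face n 521.43 428
slider 122 490.52 [487.4 487.8 490.5 493.2 493.8]
case 534 509.09 [496.7 498.7 509.  519.4 521.7]
fixed 115 528.4 [525.6 526.1 528.3 530.9 531.3]
```

>>> servo_tool([
  [5,0,0,0,0.1],
  [5,0,0,0,0],
  [5,0,0,0,0],
  [5,0,0,0,0],
])

```text
time: 21.7
position: [0.5492, -0.1436, 0.1883]
orientation: [0.0, 0.202, 0.979, -0.0]
force: [-1.0, 3.0, 6.0]
width: 0.0128
grip_force: 55.4
```

```bash
python3 m.py 8; python3 tp.py
```

```text
t 22.05 yaw 66.73 F [-0.44  2.91  5.35] M [ 0.7831 -0.0448  0.0213  0.0301] sd Mz 0.0391 w 0.01292779176688131 q6 -1.4413160843482342 pos [ 0.5492 -0.1436  0.1883]
case face n 521.5 432
slider 122 490.52 [487.4 487.9 490.5 493.2 493.8]
case 535 509.07 [496.7 498.7 509.  519.4 521.7]
fixed 115 528.41 [525.5 526.1 528.4 530.9 531.3]
```

>>> servo_tool([
  [5,0,0,0,0.1],
  [5,0,0,0,0.1],
  [5,0,0,0,0.1],
  [5,0,0,0,0],
  [5,0,0,0,0],
  [5,0,0,0,0],
])

```text
time: 22.9
position: [0.5491, -0.1437, 0.1883]
orientation: [0.0, 0.274, 0.962, -0.0]
force: [-1.5, 1.5, 5.8]
width: 0.0127
grip_force: 55.4
```

```bash
python3 m.py 14
```

```text
t 23.55 yaw 58.15 F [-1.16  1.6   5.31] M [ 0.5344 -0.0115  0.0411  0.0542] sd Mz 0.0231 w 0.012371264215417389 q6 -1.2913604658036193 pos [ 0.5491 -0.1438  0.1883]
case face n 521.44 428
```

>>> servo_tool([
  [5,0,0,0,0.05],
  [5,0,0,0,0],
  [5,0,0,0,0],
  [5,0,0,0,0],
  [20,0,0,0,0],
  [30,0,0,0,0],
  [35,0,0,0,0],
  [35,0,0,0,0],
  [35,0,0,0,0],
  [35,0,0,0,0],
])

```text
time: 24.6
position: [0.5491, -0.1435, 0.1881]
orientation: [-0.0, 0.287, 0.958, -0.0]
force: [-0.9, -0.3, -0.1]
width: 0.0296
grip_force: 0.0
```

>>> servo_tool([
  [35,0,0,-0.03,0],
  [35,0,0,-0.05,0],
  [35,0,0,-0.1,0],
  [35,0,0,-0.2,0],
  [35,0,0,-0.25,0],
  [35,0,0,-0.25,0],
  [35,0,0,0,0],
  [35,0,0,0,0],
  [35,0,0,0,0],
])

```text
time: 25.5
position: [0.5485, -0.1433, 0.3635]
orientation: [-0.001, 0.287, 0.958, -0.0]
force: [1.0, -0.5, -0.5]
width: 0.0299
grip_force: 0.0
```

```bash
python3 m.py 3; python3 tp.py; python3 -c "
from h import *
p,d=load('scene');cv2.imwrite('pics/end.png',p[...,::-1])
W=world('scene',d);z=W[...,2]
s=(z>.029)&(z<.039)&(np.hypot(W[...,0]-.5495,W[...,1]+.141)<.02)
print(s.sum(),cv2.minAreaRect(W[s][:,:2].astype(np.float32)*1000))"
```

```text
t 25.6 yaw 56.61 F [ 0.52 -0.39 -0.09] M [-0.0191  0.0126 -0.0117 -0.0001] sd Mz 0.0175 w 0.029951832480171695 q6 -1.2645978309791208 pos [ 0.5486 -0.1433  0.3626]
case face n 521.27 432
slider 122 490.52 [487.3 487.8 490.5 493.2 493.8]
case 535 509.07 [496.7 498.6 509.  519.5 521.6]
fixed 115 528.39 [525.6 526.  528.3 530.9 531.3]
52 ((551.102294921875, -143.51663208007812), (16.379989624023438, 30.47345542907715), 60.76081085205078)
```

View pics/end.png

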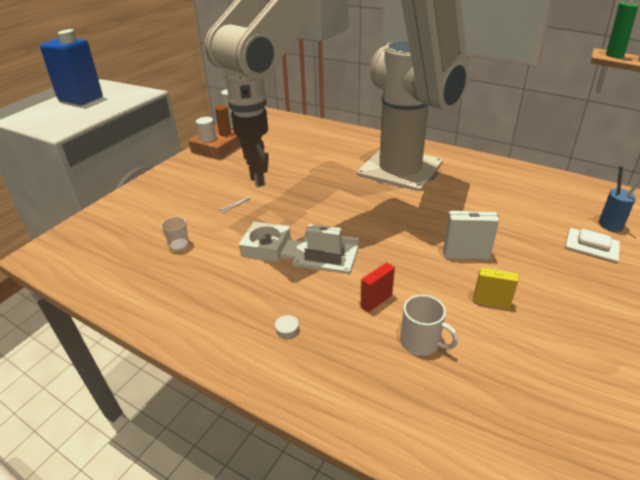

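The case stands upright in the slot at (323,240), clamped between the jaws. The gripper is clear and the bystanders haven't moved.

```bash
python3 -c "
from cell import manip
print(manip.sign_off())"
```

```text
the job is handed in; nothing more can be done
None
```

I handed the job in without a verdict: the small white case stands on the slot floor against the fixed jaw, the knob was turned about 15° past first touch (roughly 12 N estimated from angle and wrist torque, not measured directly), everything is released, and the bystanders look unmoved.

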